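# Spread the porcelain knobs on the drying tray and start the timer

### The job

Spread the heap of porcelain knobs over the wooden drying tray in one even layer: every knob standing on its foot on the tray floor, at least one in each quarter of the tray, and about a finger's width (15 mm) or more clear between any two; do not drop or fling them. Then take the stylus from its stand, press the timer's recessed red start button fully down with the stylus tip, and put the stylus back upright in its stand, fully home. Leave the other things on the table where they are.

Things in the scene. Friction and masses are not known exactly. Their poses are not given: they have to be found in the camera images.
- knob0: One of five alike white porcelain drawer knobs, green spot on the flat top: 36 mm across (straight-sided 7 to 20 mm above the foot, narrowing to a flat 28 mm foot and a flat 30 mm top), 26 mm tall, about 45 g. Origin: centre of the foot; z up through the top. At first four stand close together on the tray floor and one stands on those, across three of them.
- knob1: One of five alike white porcelain drawer knobs, green spot on the flat top: 36 mm across (straight-sided 7 to 20 mm above the foot, narrowing to a flat 28 mm foot and a flat 30 mm top), 26 mm tall, about 45 g. Origin: centre of the foot; z up through the top. At first four stand close together on the tray floor and one stands on those, across three of them.
- knob2: One of five alike white porcelain drawer knobs, green spot on the flat top: 36 mm across (straight-sided 7 to 20 mm above the foot, narrowing to a flat 28 mm foot and a flat 30 mm top), 26 mm tall, about 45 g. Origin: centre of the foot; z up through the top. At first four stand close together on the tray floor and one stands on those, across three of them.
- knob3: One of five alike white porcelain drawer knobs, green spot on the flat top: 36 mm across (straight-sided 7 to 20 mm above the foot, narrowing to a flat 28 mm foot and a flat 30 mm top), 26 mm tall, about 45 g. Origin: centre of the foot; z up through the top. At first four stand close together on the tray floor and one stands on those, across three of them.
- knob4: One of five alike white porcelain drawer knobs, green spot on the flat top: 36 mm across (straight-sided 7 to 20 mm above the foot, narrowing to a flat 28 mm foot and a flat 30 mm top), 26 mm tall, about 45 g. Origin: centre of the foot; z up through the top. At first four stand close together on the tray floor and one stands on those, across three of them.
- tray: Fixed wooden drying tray, 230 mm along its x, 290 mm along its y. Origin: centre of its underside, on the table. Floor 6 mm above the origin; rim 10 mm thick, its top 16 mm above the origin; inside 210 x 270 mm. Its quarters are divided by its own x and y axes.
- timer: Grey drying timer fixed on the table, 90 mm (its x) x 80 mm (its y), 45 mm tall, with a dark display. Origin: centre of its underside. At x = -18 mm, y = 0 its flat top has a round hole 16 mm across with the red start button at its bottom.
- start_top (a point): Centre of the top face of the red start button, 12 mm across, 8 mm below the timer's top when not pressed. It moves down with the button.
- start (a joint): Travel of the start button in m: 0 up, 0.005 fully down. It springs back by itself; it starts to move at about 1.8 N and takes about 5.3 N fully down.
- stand: Dark wooden stylus stand fixed on the table, block 64 x 64 mm, 60 mm tall. Origin: centre of its underside. A 17 mm hole, 55 mm deep, goes straight down from the middle of its top.
- stylus: Stylus, 120 mm long, 45 g, standing upright in the stand. Origin: its tip (lower end); z along it, up. Flat 6 mm tip widening to a 10 mm steel shaft at 12 mm; brass collar 24 mm across from 45 to 50 mm; round blue handle 13 mm across from 50 to 120 mm. In the stand the collar rests on the block's top and the tip is 15 mm above the table.
- stylus_tip (a point): The tip of the stylus (its lower end).
- mug: Yellow mug, 82 mm across, 80 mm tall, handle at its +y side. A bystander; origin: centre of its underside.
- plate: Green dinner-ware plate, 170 mm across, 20 mm tall. A bystander; origin: centre of its underside.
- jar: Small amber glass jar with a white cap, 52 mm across, 65 mm tall. A bystander; origin: centre of its underside.
- bowl: Blue bowl, 110 mm across, 50 mm tall. A bystander; origin: centre of its underside.
- brush: Brush lying flat along its own x axis. A bystander.
- block: Cork rubbing block, 70 x 45 x 30 mm. A bystander; origin: centre of its underside.

How it is judged (in metres and radians):
On the way, in this order (a step that is already met when the one before it is completed fails the run):
1. the knobs stand spread over the tray in one even layer (z of knob0 in the frame of tray between 0.002 and 0.011 m and angle between each of knob0, knob1, knob2, knob3, knob4's own z axis and vertical below 0.2 rad and linear speed of each of knob0, knob1, knob2, knob3, knob4 below 0.02 m/s and x of knob0 in the frame of tray between -0.105 and 0.105 m and y of knob0 in the frame of tray between -0.135 and 0.135 m and z of knob1 in the frame of tray between 0.002 and 0.011 m and x of knob1 in the frame of tray between -0.105 and 0.105 m and y of knob1 in the frame of tray between -0.135 and 0.135 m and z of knob2 in the frame of tray between 0.002 and 0.011 m and x of knob2 in the frame of tray between -0.105 and 0.105 m and y of knob2 in the frame of tray between -0.135 and 0.135 m and z of knob3 in the frame of tray between 0.002 and 0.011 m and x of knob3 in the frame of tray between -0.105 and 0.105 m and y of knob3 in the frame of tray between -0.135 and 0.135 m and z of knob4 in the frame of tray between 0.002 and 0.011 m and x of knob4 in the frame of tray between -0.105 and 0.105 m and y of knob4 in the frame of tray between -0.135 and 0.135 m and horizontal distance between knob0 and knob1 above 0.046 m and horizontal distance between each of knob0, knob1 and knob2 above 0.046 m and horizontal distance between each of knob0, knob1, knob2 and knob3 above 0.046 m and horizontal distance between each of knob0, knob1, knob2, knob3 and knob4 above 0.046 m and ((x of knob0 in the frame of tray below 0 m and y of knob0 in the frame of tray below 0 m) or (x of knob1 in the frame of tray below 0 m and y of knob1 in the frame of tray below 0 m) or (x of knob2 in the frame of tray below 0 m and y of knob2 in the frame of tray below 0 m) or (x of knob3 in the frame of tray below 0 m and y of knob3 in the frame of tray below 0 m) or (x of knob4 in the frame of tray below 0 m and y of knob4 in the frame of tray below 0 m)) and ((x of knob0 in the frame of tray below 0 m and y of knob0 in the frame of tray above 0 m) or (x of knob1 in the frame of tray below 0 m and y of knob1 in the frame of tray above 0 m) or (x of knob2 in the frame of tray below 0 m and y of knob2 in the frame of tray above 0 m) or (x of knob3 in the frame of tray below 0 m and y of knob3 in the frame of tray above 0 m) or (x of knob4 in the frame of tray below 0 m and y of knob4 in the frame of tray above 0 m)) and ((x of knob0 in the frame of tray above 0 m and y of knob0 in the frame of tray below 0 m) or (x of knob1 in the frame of tray above 0 m and y of knob1 in the frame of tray below 0 m) or (x of knob2 in the frame of tray above 0 m and y of knob2 in the frame of tray below 0 m) or (x of knob3 in the frame of tray above 0 m and y of knob3 in the frame of tray below 0 m) or (x of knob4 in the frame of tray above 0 m and y of knob4 in the frame of tray below 0 m)) and ((x of knob0 in the frame of tray above 0 m and y of knob0 in the frame of tray above 0 m) or (x of knob1 in the frame of tray above 0 m and y of knob1 in the frame of tray above 0 m) or (x of knob2 in the frame of tray above 0 m and y of knob2 in the frame of tray above 0 m) or (x of knob3 in the frame of tray above 0 m and y of knob3 in the frame of tray above 0 m) or (x of knob4 in the frame of tray above 0 m and y of knob4 in the frame of tray above 0 m))), for 0.2 s.
2. the start button is pressed down with the stylus tip (value of joint start above 0.0035 m and distance between stylus_tip and start_top below 0.005 m), for 0.1 s.
At the end, for the whole second after the job is handed in: All knobs at rest inside the tray, foot within 5 mm of its floor, tilt under 0.2 rad, centres at least 46 mm apart (10 mm clear), one or more in each quarter. Stylus at rest in its stand: within 6 mm of the axis, 4 mm of seated height, 0.12 rad of upright. Button up (all of step 1 and z of stylus in the frame of stand between 0.011 and 0.019 m and horizontal distance between stylus and stand below 0.006 m and angle between stylus's own z axis and vertical below 0.12 rad and linear speed of stylus below 0.02 m/s and value of joint start below 0.001 m); the robot touches nothing.
It fails at once if a knob is dropped or flung (moves faster than 0.95 m/s while the fingers do not touch it) ((linear speed of knob0 above 0.95 m/s and contact force between the fingers and knob0 below 0.1 N) or (linear speed of knob1 above 0.95 m/s and contact force between the fingers and knob1 below 0.1 N) or (linear speed of knob2 above 0.95 m/s and contact force between the fingers and knob2 below 0.1 N) or (linear speed of knob3 above 0.95 m/s and contact force between the fingers and knob3 below 0.1 N) or (linear speed of knob4 above 0.95 m/s and contact force between the fingers and knob4 below 0.1 N)).
It fails at once if the button is pressed with the fingers instead of the stylus (value of joint start above 0.002 m and distance between stylus_tip and start_top above 0.02 m).
It fails at once if a bystander is moved by more than 30 mm (distance of any of mug, plate, jar, bowl, brush, block from where it was at the start of the episode above 0.03 m).
It also fails if it takes over 72 s, if anything falls off the work surface, if the arm or the gripper's body presses on something with over 40 N, if the wrist force passes 120 N, or if a joint passes its speed limit or range.

### The arm

A 6-joint arm with a two-finger parallel gripper is mounted at the origin on the work surface. World frame = base frame: x ahead of the robot, y to its left, z up, the work surface at z = 0. Lengths are in mm, angles in rad, forces in N, time in s.
With the tool pointing down it reaches from about 350 to 775 mm from the base axis. Payload 7.3 kg.
Tool frame: the origin (TCP) lies on the centre line of the jaws, within the pads' length; the fingertips stand 14 mm ahead of it and the grasp point (between the pads) lies 5 mm behind it; z points along the fingers, y is the line along which they close (so a half turn about z gives the same grasp; the last joint's range is limited). The gripper opens to 92 mm and grips with 3 to 60 N. Pads are 19 mm wide; open, the fingers measure 130 mm over their backs; the gripper's body (75 mm by 190 mm) begins 47 mm behind the grasp point.
Start: joints at [-0.146, 0.342, 1.524, -0, 1.275, -0.146], TCP at [525.018, 0.02, 240.741] pointing down, gripper open.
Joint ranges: [-2.53, 2.53], [-0.77, 2.02], [0.04, 2.7], [-1, 4.14], [0.28, 2.66], [-3.11, 3.11]. Speed limits (rad/s): [2.57, 2.57, 3.14, 3.14, 3.14, 3.14].

### API

Orientations are given as [roll, pitch, yaw] about the fixed x, y, z axes, in that order (R = Rz(yaw) Ry(pitch) Rx(roll)).
In Python, from plant import get_obs, capture, bot, spot_in, trace, pinpoint gives the robot as it stands.
- The arm moves only by the tool play_rows, never from a script. Its argument "rows" is a list of rows, each a list of 2 entries, a list of its own where there are three numbers: the shift along the world's x, y, z in units of 3 cm (1.0 is 3 cm), then the turn, a rotation vector about the world's x, y, z in units of 8 degrees (1.0 is 8 degrees). A call has 1 to 12 rows; each row shifts and turns the commanded pose from where the row before left it; what a row does not reach is not made up. A row lasts 1/8 s, in which the tool goes at most 62.5 mm and 10.7 degrees, less where a joint would pass 70% of its speed; a pose out of reach is approached as far as the arm can. A call with a number of a shift or a turn outside -1 to 1 is refused whole. A call with a gripper value outside its range is refused whole. "hand" is the opening, from -1 (shut) to 1 (fully open), set as the call begins (left out, the last holds). The fingers move at their own pace and stop on an object; the grip force is fixed at half the most. Time passes only in rows, so rows that do not move let the fingers close. It gives the time, the measured TCP pose, the force, the opening and the grip force at its end, in the units of the state.
- get_obs(): the state, without advancing time (a new reading comes with each control period).
- capture(name): name is "scene" or "side" or "wrist"; returns a dict with "frame" (400x640x3 uint8, red, green, blue), "fov_y" (degrees; the focal length in pixels is half the picture's height over the tangent of half this angle, whatever the lens; pixels are square), "cx", "cy" (the principal point, pixels), "rvec" (rotation vector, rad) and "tvec" (3), from world to camera coordinates, as OpenCV has them; the wrist camera has in their place "hand_eye" (4x4, takes a point from camera to tool coordinates, whose origin is the TCP and whose axes are the flange's). Camera axes: x right, y down, z forward; pixel columns grow to the right and rows downward; lengths in mm; the calibration is good to about 2 mm. The wrist camera is an equidistant fisheye: a pixel r from the principal point sees the ray r / f radians off the axis. A picture is of the moment at which its call begins: read the wrist's pose just before it. There is no depth.
- bot.close_job(): hands the job in; it is judged then, once.
Trained networks look in the newest picture that a camera, given by its name, has taken for a name from the list of things; names that differ only in an ending like _2 or _b are one class to them, and where a whole thing is asked for, a point or a joint stands for the part that bears it (a point fixed in the world has none). Each returns a list of dicts, best first, with "p" (0 to 1); they miss things now and then, are a little off and sometimes report something else, mostly with a low value. They report only what shows in the picture. A call takes as long as a camera call.
- spot_in(query, camera): "at" ([row, column] in pixels, amid what is visible of it).
- trace(query, camera): "mask" (400x640 bool, what is visible of it) and "at" ([row, column] in pixels, amid what is visible of it).
- pinpoint(query, camera): "at" ([row, column] in pixels: a listed point, or the origin of a listed thing).
The state is a dict: "time": time; "joint_positions": joint angles; "dq": joint speeds; "tau": joint torques, N m; "tool_pos": TCP position; "tcp_rot": TCP orientation; "contact_force": force on the tool from outside, world axes, zero at the start; "moment": the same for the moment, N m; "grip_width": finger opening in mm; "finger_force": force on a finger pad.
Only numpy, scipy, OpenCV 4.12 (cv2) and the standard library are available. Lean on these libraries where they do the work, as an engineer would, in place of code of your own. Each camera call takes 0.05 s, during which the arm holds its last target. There are 200 camera calls.

## Working session

There is one attempt and no reset: what is moved stays moved. The work goes in short steps, Python scripts to look and compute and a tool call to move; the robot and the scene stay as the last step left them, time stands still between calls to the robot, and variables do not carry over. Pictures are saved under pics/ and viewed, at most 12 in all, crops included, and the job is handed in when it is done.

Besides the shell and the picture viewer there is one more tool, called after ">>>" in YAML: its name, and indented under it one key for each argument. play_rows: Moves the arm, as the interface text tells. Shifts and turns lie within -1 to 1; 1 stands for 3 cm of shift or 8 degrees of turn. Its arguments: {"type":"object","properties":{"rows":{"type":"array"},"hand":{"type":"number"}},"required":["rows"]}

```bash
mkdir -p pics; ls; cat > h.py <<'E'
import numpy as np, cv2
from plant import *
from scipy.spatial.transform import Rotation as R
def f(c): return 200/np.tan(np.radians(c['fov_y'])/2)
def ray(c,at):
    # world origin and direction for fixed cameras
    r,q=at; d=np.array([(q-c['cx'])/f(c),(r-c['cy'])/f(c),1.])
    M=cv2.Rodrigues(np.array(c['rvec'],float))[0]; t=np.array(c['tvec'],float).ravel()
    return -M.T@t, M.T@d
def wray(c,at,o):
    v=np.array([at[1]-c['cx'],at[0]-c['cy']]); r=np.hypot(*v); th=r/f(c)
    d=np.array([*(v/max(r,1e-9)*np.sin(th)),np.cos(th)])
    H=np.array(c['hand_eye']); T=R.from_euler('xyz',o['tcp_rot']).as_matrix(); p=np.array(o['tool_pos'])
    return p+T@H[:3,3], T@H[:3,:3]@d
def atz(rd,z):
    p,d=rd; return p+d*(z-p[2])/d[2]
def save(c,n): cv2.imwrite(f'pics/{n}.png',c['frame'][:,:,::-1])
E
python3 - <<'E'
from h import *
o=get_obs(); print(o)
cs={}
for n in['scene','side','wrist']:
    if n=='wrist': o=get_obs()
    c=cs[n]=capture(n); save(c,n+'0')
    for q in['knob0','tray','timer','start_top','stand','stylus','stylus_tip']:
        for d in pinpoint(q,n)[:6 if q=='knob0' else 1]:
            z={'knob0':6,'start_top':37,'stylus':15,'stylus_tip':15}.get(q,0)
            rd=wray(c,d['at'],o) if n=='wrist' else ray(c,d['at'])
            print(n,q,round(d['p'],2),np.round(d['at']),np.round(atz(rd,z)))
a=np.vstack([cs['scene']['frame'],cs['side']['frame']])
E
```

```text
pics
{'time': 0.0, 'joint_positions': array([-1.45994227e-01,  3.42739980e-01,  1.52505363e+00,  1.12650970e-05,
        1.27540488e+00, -1.45970107e-01]), 'dq': array([ 0.00183205, -0.00069228, -0.00136156, -0.00171355, -0.00056902,
        0.00097743]), 'tau': array([ 7.61924657e-04, -4.31245601e+01, -2.44219762e+01,  7.17750052e-02,
        5.59406646e-02, -1.04314388e-04]), 'tool_pos': array([5.24596089e+02, 8.79928799e-02, 2.40023221e+02]), 'tcp_rot': array([-3.14000546e+00, -2.44229557e-04,  1.57076872e+00]), 'contact_force': array([0.41460715, 0.38336398, 0.90914768]), 'moment': array([ 0.01007578, -0.01411344, -0.04989976]), 'finger_force': 0.0, 'grip_width': 92.01750830390462}
scene knob0 0.68 [236. 340.] [624. 109.   6.]
scene knob0 0.63 [225. 340.] [589.  77.   6.]
scene knob0 0.48 [229. 326.] [627.  64.   6.]
scene knob0 0.45 [224. 332.] [603.  59.   6.]
scene tray 0.56 [233. 362.] [567. 135.   0.]
scene timer 0.95 [169. 296.] [ 464. -252.    0.]
scene stand 0.93 [178. 241.] [ 638. -322.    0.]
scene stylus 0.66 [172. 242.] [ 628. -332.   15.]
scene stylus_tip 0.64 [174. 243.] [ 631. -318.   15.]
side knob0 0.67 [202. 334.] [631.  62.   6.]
side knob0 0.6 [207. 323.] [597.  42.   6.]
side knob0 0.49 [189. 329.] [623. 129.   6.]
side knob0 0.4 [199. 318.] [588.  85.   6.]
side tray 0.67 [193. 310.] [568. 126.   0.]
side timer 0.63 [300. 271.] [ 460. -275.    0.]
side start_top 0.57 [243. 388.] [ 729. -164.   37.]
side stand 0.7 [311. 357.] [ 632. -324.    0.]
side stylus 0.74 [353. 246.] [ 416. -414.   15.]
side stylus_tip 0.4 [211. 324.] [597.   9.  15.]
wrist knob0 0.96 [148. 379.] [596.  40.   6.]
wrist knob0 0.71 [115. 379.] [595.  81.   6.]
wrist knob0 0.69 [132. 405.] [628.  61.   6.]
wrist knob0 0.56 [ 99. 402.] [624. 102.   6.]
wrist knob0 0.55 [110. 400.] [621.  88.   6.]
wrist tray 0.64 [ 72. 353.] [564. 134.   0.]
```

View pics/scene0.png

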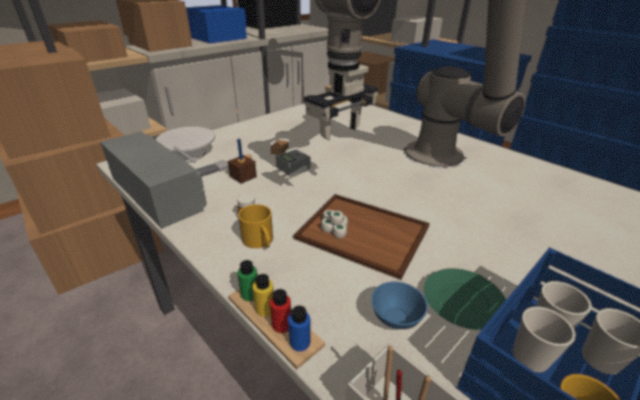

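View pics/wrist0.png

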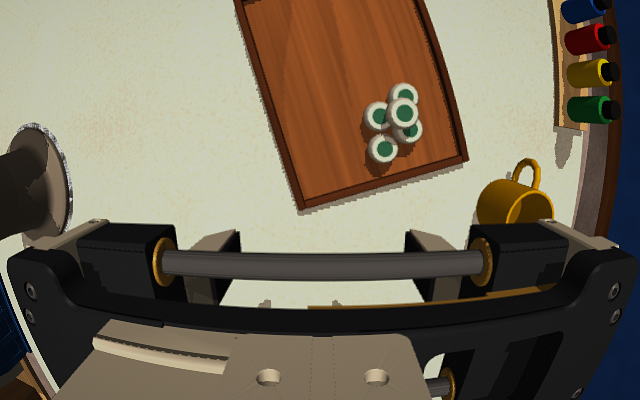

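View pics/side0.png

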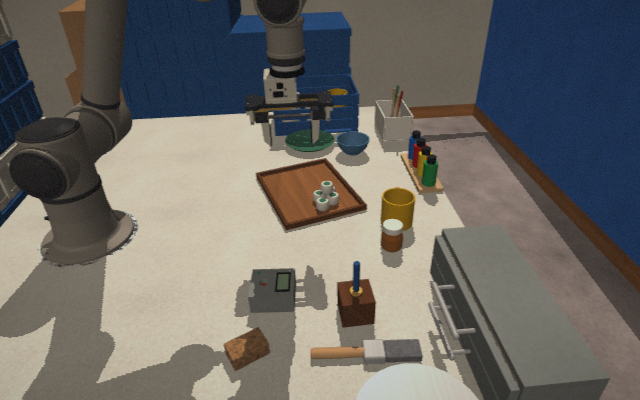

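The wrist view shows the tray (corners near (300,210) and (467,160)). Four knobs stand near (383,150), (378,115), (407,130) and (404,95), with the fifth on top at (402,112). The side view shows the timer at (270,290), the stand and stylus at (356,300), the block at (246,348) and the brush at (365,352). I'll move over the tray to measure more accurately.

>>> play_rows:
  rows:
    - [[1, 0, 0], [0, 0, 0]]
    - [[1, 0, 0], [0, 0, 0]]
    - [[0.6, 0, 0], [0, 0, 0]]
    - [[0, 0, 0], [0, 0, 0]]
  hand: 1

```text
time: 1.7
tool_pos: [603.6, -0.0, 240.0]
tcp_rot: [-3.141, -0.0, 1.571]
contact_force: [0.1, -0.2, 0.7]
grip_width: 91.7
finger_force: 0.0
```

```bash
cat >> h.py <<'E'
def wknobs(thr=.15,tag=None):
    o=get_obs(); c=capture('wrist')
    if tag: save(c,tag)
    for d in spot_in('knob0','wrist'):
        if d['p']>thr: print('spot',round(d['p'],2),np.round(d['at']),'z32:',np.round(atz(wray(c,d['at'],o),32),1),'z58',np.round(atz(wray(c,d['at'],o),58)[:2],1))
    for d in pinpoint('knob0','wrist'):
        if d['p']>thr: print('pin',round(d['p'],2),np.round(d['at']),'z6:',np.round(atz(wray(c,d['at'],o),6),1),'z32',np.round(atz(wray(c,d['at'],o),32)[:2],1))
    # green spots
    h=cv2.cvtColor(c['frame'],cv2.COLOR_RGB2HSV); m=((h[...,0]>50)&(h[...,0]<95)&(h[...,1]>90)).astype(np.uint8)
    n,_,s,cen=cv2.connectedComponentsWithStats(m)
    for i in range(1,n):
        if s[i,4]>30:
            at=cen[i][::-1]; print('green',s[i],np.round(at,1),'z32',np.round(atz(wray(c,at,o),32)[:2],1),'z58',np.round(atz(wray(c,at,o),58)[:2],1))
    return o,c
E
python3 - <<'E'
from h import *
o,c=wknobs(tag='w1'); print(o['tool_pos'],o['tcp_rot'],np.round(c['hand_eye'],3),f(c))
for q in ['tray']:
    for d in trace(q,'wrist')[:1]:
        m=d['mask'].astype(np.uint8); ys,xs=np.nonzero(m)
        k=max(cv2.findContours(m,cv2.RETR_EXTERNAL,cv2.CHAIN_APPROX_NONE)[0],key=len)[:,0,:]
        k=k[(k[:,1]>3)&(k[:,0]>3)&(k[:,0]<636)]
        P=np.array([atz(wray(c,p[::-1],o),12)[:2] for p in k]); np.save('tray.npy',P)
        h=cv2.convexHull(P.astype(np.float32)); a=cv2.approxPolyDP(h,8,True)[:,0]; print(a)
E
```

```text
spot 0.81 [112. 308.] z32: [588.   81.3  32. ] z58 [589.2  80.1]
spot 0.74 [149. 316.] z32: [596.6  39.4  32. ] z58 [597.2  41.3]
spot 0.69 [112. 330.] z32: [612.4  82.2  32. ] z58 [611.7  81. ]
spot 0.67 [ 90. 344.] z32: [629.1 106.8  32. ] z58 [627.3 103.7]
pin 0.97 [146. 317.] z6: [598.3  41.2   6. ] z32 [598.7  42.8]
pin 0.88 [111. 311.] z6: [590.6  83.8   6. ] z32 [591.5  82.6]
pin 0.86 [ 96. 338.] z6: [623.4 102.4   6. ] z32 [622.1  99.9]
pin 0.63 [126. 340.] z6: [626.2  65.5   6. ] z32 [624.7  65.5]
pin 0.6 [112. 332.] z6: [615.6  83.1   6. ] z32 [614.8  81.9]
green [ 530   85   49   31 1073] [100.9 551.7] z32 [918.9 121.4] z58 [895.7 117.3]
green [330  87  16  12 121] [ 91.8 338.4] z32 [622.3 105. ] z58 [620.9 102.1]
green [323 103  17  17 224] [110.6 330.9] z32 [614.   83.4] z58 [613.2  82.1]
green [304 108  13  15 143] [115.2 309.3] z32 [589.8  78.3] z58 [590.8  77.3]
green [335 121  16  14 147] [128.4 343.4] z32 [628.   63.4] z58 [626.3  63.5]
green [309 141  16  15 188] [147.8 316.5] z32 [597.8  41.1] z58 [598.3  42.9]
[ 6.03564461e+02 -3.70164001e-02  2.40040941e+02] [-3.14106272e+00 -7.98976692e-05  1.57084263e+00] [[ 1.00000e-03 -9.69000e-01 -2.45000e-01  6.54410e+01]
 [ 1.00000e+00  1.00000e-03  1.00000e-03  5.48000e-01]
 [-0.00000e+00 -2.45000e-01  9.69000e-01 -1.43614e+02]
 [ 0.00000e+00  0.00000e+00  0.00000e+00  1.00000e+00]] 309.70691628693146
[[411.85394 239.9741 ]
 [498.1142  -37.66193]
 [715.1482   30.34472]
 [657.5389  222.3128 ]]
```

>>> play_rows:
  rows:
    - [[0.11, 0.91, -1], [0, 0, -1]]
    - [[0.11, 0.91, -1], [0, 0, -1]]
    - [[0.11, 0.91, -1], [0, 0, -1]]
    - [[0, 0, -1], [0, 0, 0]]
    - [[0, 0, -1], [0, 0, 0]]
    - [[0, 0, -0.9], [0, 0, 0]]
    - [[0, 0, -0.47], [0, 0, 0]]
    - [[0, 0, 0], [0, 0, 0]]
  hand: 0.2

```text
time: 2.9
tool_pos: [612.4, 81.9, 49.3]
tcp_rot: [-3.14, 0.001, 1.152]
contact_force: [0.3, 0.4, -0.0]
grip_width: 55.4
finger_force: 0.0
```

>>> play_rows:
  rows:
    - [[0, 0, 0], [0, 0, 0]]
    - [[0, 0, 0], [0, 0, 0]]
    - [[0, 0, 0], [0, 0, 0]]
    - [[0, 0, 0.5], [0, 0, 0]]
    - [[0, 0, 1], [0, 0, 0]]
  hand: -1

```text
time: 3.52
tool_pos: [612.2, 81.9, 94.8]
tcp_rot: [-3.139, 0.001, 1.152]
contact_force: [0.1, -0.1, -0.5]
grip_width: 35.0
finger_force: 30.0
```

>>> play_rows:
  rows:
    - [[-0.93, -0.23, -0.2], [0, 0, 0]]
    - [[-0.93, -0.23, -0.2], [0, 0, 0]]
    - [[-0.93, -0.23, -0.3], [0, 0, 0]]
    - [[0, 0, -0.9], [0, 0, 0]]
    - [[0, 0, -0.5], [0, 0, 0]]
    - [[0, 0, -0.25], [0, 0, 0]]
    - [[0, 0, 0], [0, 0, 0]]

```text
time: 4.4
tool_pos: [529.9, 61.3, 24.5]
tcp_rot: [3.141, -0.0, 1.152]
contact_force: [0.5, 0.0, -1.2]
grip_width: 34.9
finger_force: 30.0
```

>>> play_rows:
  rows:
    - [[0, 0, 0], [0, 0, 0]]
    - [[0, 0, 0], [0, 0, 0]]
    - [[0, 0, 0.5], [0, 0, 0]]
    - [[0, 0, 1], [0, 0, 0]]
    - [[0.5, -0.5, 1], [0, 0, 0]]
    - [[0.5, -1, 1], [0, 0, 0]]
    - [[0.5, -1, 1], [0, 0, 0]]
    - [[0, 0, 0], [0, 0, 0]]
  hand: 0.2

```text
time: 5.4
tool_pos: [576.5, -15.9, 162.7]
tcp_rot: [3.135, -0.002, 1.149]
contact_force: [0.1, 0.3, -1.2]
grip_width: 55.2
finger_force: 0.0
```

```bash
python3 - <<'E'
from h import *
o,c=wknobs(tag='w2'); print(o['tool_pos'],o['tcp_rot'])
E
```

```text
spot 0.89 [133. 313.] z32: [595.5  41.6  32. ] z58 [596.2  41.9]
spot 0.84 [ 63. 314.] z32: [621.9  98.5  32. ] z58 [620.1  93.4]
spot 0.75 [ 94. 296.] z32: [596.3  79.7  32. ] z58 [596.9  76.3]
spot 0.75 [ 99. 338.] z32: [627.3  60.1  32. ] z58 [624.9  58.6]
spot 0.67 [143. 243.] z32: [534.7  60.1  32. ] z58 [541.2  58.6]
pin 0.92 [ 64. 314.] z6: [623.4 102.8   6. ] z32 [621.6  97.7]
pin 0.85 [142. 246.] z6: [531.2  61.    6. ] z32 [537.4  59.5]
pin 0.63 [ 96. 332.] z6: [626.2  66.4   6. ] z32 [624.1  64.5]
pin 0.59 [136. 313.] z6: [593.5  39.2   6. ] z32 [594.3  39.6]
pin 0.56 [ 96. 296.] z6: [594.6  81.1   6. ] z32 [595.3  77.9]
green [302  50  20  19 306] [ 59.1 311.5] z32 [621.2 102.8] z58 [619.5  97.3]
green [325  85  21  20 322] [ 94.3 335.2] z32 [627.   65.2] z58 [624.7  63.2]
green [282  88  20  19 310] [ 96.9 291.8] z32 [591.5  78.8] z58 [592.6  75.5]
green [306 123  20  20 320] [132.5 315.5] z32 [597.4  41.2] z58 [597.9  41.4]
green [230 135  19  20 295] [144.1 239. ] z32 [530.6  61.1] z58 [537.5  59.5]
[576.51662706 -15.85119968 162.71099094] [ 3.13451643e+00 -1.54111164e-03  1.14940851e+00]
```

View pics/w2.png

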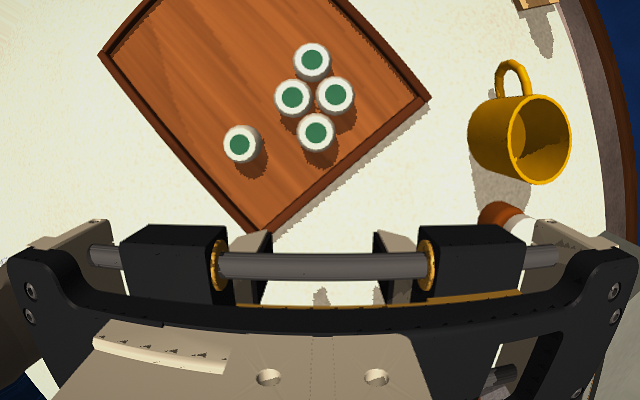

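>>> play_rows:
  rows:
    - [[0.37, 0.99, -0.5], [0, 0, 0]]
    - [[0.37, 0.99, -0.5], [0, 0, 0]]
    - [[0.37, 0.99, -0.5], [0, 0, 0]]
    - [[0.38, 0.99, -0.5], [0, 0, 0]]
    - [[0, 0, -0.9], [0, 0, 0]]
    - [[0, 0, -0.9], [0, 0, 0]]
    - [[0, 0, -0.6], [0, 0, 0]]
    - [[0, 0, -0.22], [0, 0, 0]]
    - [[0, 0, 0], [0, 0, 0]]
  hand: 0.2

```text
time: 6.68
tool_pos: [618.7, 105.4, 21.0]
tcp_rot: [-3.142, -0.0, 1.152]
contact_force: [-0.0, 1.3, -0.1]
grip_width: 54.9
finger_force: 0.0
```

>>> play_rows:
  rows:
    - [[0, 0, 0], [0, 0, 0]]
    - [[0, 0, 0], [0, 0, 0]]
    - [[0, 0, 0], [0, 0, 0]]
    - [[0, 0, 0.4], [0, 0, 0]]
    - [[0, 0, 1], [0, 0, 0]]
  hand: -1

```text
time: 7.3
tool_pos: [617.9, 104.9, 62.1]
tcp_rot: [-3.139, 0.001, 1.152]
contact_force: [1.7, 0.1, 0.6]
grip_width: 35.0
finger_force: 30.0
```

>>> play_rows:
  rows:
    - [[-0.19, 0.94, 0], [0, 0, 0]]
    - [[-0.19, 0.94, 0], [0, 0, 0]]
    - [[-0.19, 0.94, 0], [0, 0, 0]]
    - [[-0.19, 0.94, 0], [0, 0, 0]]
    - [[0, 0, -0.7], [0, 0, 0]]
    - [[0, 0, -0.45], [0, 0, 0]]
    - [[0, 0, -0.2], [0, 0, 0]]
    - [[0, 0, 0], [0, 0, 0]]

```text
time: 8.3
tool_pos: [596.2, 217.4, 21.9]
tcp_rot: [-3.141, 0.0, 1.151]
contact_force: [-0.1, 0.4, -0.9]
grip_width: 34.9
finger_force: 30.0
```

>>> play_rows:
  rows:
    - [[0, 0, 0], [0, 0, 0]]
    - [[0, 0, 0], [0, 0, 0]]
    - [[0, 0, 0.5], [0, 0, 0]]
    - [[0, 0, 1], [0, 0, 0]]
    - [[0, -0.55, 1], [0, 0, 1]]
    - [[0, -0.57, 0], [0, 0, 1]]
    - [[0, -0.57, 0], [0, 0, 1]]
    - [[0, -0.57, 0], [0, 0, 1]]
    - [[0, -0.57, 0], [0, 0, 1]]
    - [[0, -0.57, 0], [0, 0, 1]]
    - [[0, -0.57, 0], [0, 0, 1]]
    - [[-0.1, -0.57, 0], [0, 0, 1]]
  hand: 0.2

```text
time: 9.8
tool_pos: [593.6, 81.1, 98.5]
tcp_rot: [3.14, 0.001, 2.273]
contact_force: [0.4, 0.1, -0.7]
grip_width: 55.2
finger_force: 0.0
```

>>> play_rows:
  rows:
    - [[0, 0, 0], [0, 0, 0]]

```text
time: 9.93
tool_pos: [593.4, 80.8, 98.2]
tcp_rot: [3.141, 0.001, 2.266]
contact_force: [0.7, 0.3, 0.4]
grip_width: 55.0
finger_force: 0.0
```

```bash
python3 - <<'E'
from h import *
o,c=wknobs(tag='w3'); print(o['tool_pos'],o['tcp_rot'])
E
```

```text
spot 0.96 [244. 342.] z32: [617.1  76.   32. ] z58 [609.1  82.8]
spot 0.86 [211. 320.] z32: [588.5  84.8  32. ] z58 [584.   90.5]
spot 0.8 [182. 241.] z32: [532.5  65.   32. ] z58 [534.9  73.2]
spot 0.71 [ 84. 444.] z32: [596.3 211.4  32. ] z58 [590.8 201.5]
spot 0.69 [244. 291.] z32: [588.4  52.2  32. ] z58 [583.9  62. ]
pin 0.92 [180. 243.] z6: [530.5  59.8   6. ] z32 [532.9  67.7]
pin 0.88 [249. 342.] z6: [627.6  65.8   6. ] z32 [619.3  73. ]
pin 0.82 [ 86. 437.] z6: [598.6 215.6   6. ] z32 [593.4 206.3]
pin 0.73 [208. 320.] z6: [591.2  81.3   6. ] z32 [586.9  86.8]
pin 0.71 [250. 294.] z6: [598.  40.   6.] z32 [592.9  50. ]
green [542   0  61  16 661] [  6. 575.] z32 [643.5 377.1] z58 [632.2 346.6]
green [436  67  23  25 445] [ 79.4 447.3] z32 [596.2 216. ] z58 [590.7 205.4]
green [224 172  24  25 470] [184.4 235.7] z32 [530.5  61.6] z58 [533.2  70.2]
green [306 208  25  24 478] [219.5 317.8] z32 [591.5  79.2] z58 [586.6  85.6]
[593.41712994  80.77496523  98.24941123] [3.14050384e+00 8.99464692e-04 2.26608364e+00]
```

>>> play_rows:
  rows:
    - [[-0.06, -0.05, -1], [0, 0, 0]]
    - [[0, 0, -0.9], [0, 0, 0]]
    - [[0, 0, -0.45], [0, 0, 0]]
    - [[0, 0, -0.18], [0, 0, 0]]
    - [[0, 0, 0], [0, 0, 0]]

```text
time: 10.7
tool_pos: [591.7, 80.4, 21.5]
tcp_rot: [3.141, 0.0, 2.269]
contact_force: [-0.0, 0.5, 0.4]
grip_width: 55.2
finger_force: 0.0
```

>>> play_rows:
  rows:
    - [[0, 0, 0], [0, 0, 0]]
    - [[0, 0, 0], [0, 0, 0]]
    - [[0, 0, 0], [0, 0, 0]]
    - [[0, 0, 0.4], [0, 0, 0]]
    - [[0, 0, 1], [0, 0, 0]]
    - [[0, 0, 0], [0, 0, 0]]
  hand: -1

```text
time: 11.45
tool_pos: [593.1, 80.2, 65.9]
tcp_rot: [3.137, 0.003, 2.269]
contact_force: [0.0, -1.2, -0.5]
grip_width: 34.9
finger_force: 30.0
```

>>> play_rows:
  rows:
    - [[-0.86, 0.87, 0], [0, 0, 0]]
    - [[-0.86, 0.87, 0], [0, 0, 0]]
    - [[-0.86, 0.87, 0], [0, 0, 0]]
    - [[-0.86, 0.87, 0], [0, 0, 0]]
    - [[0, 0, -0.75], [0, 0, 0]]
    - [[0, 0, -0.45], [0, 0, 0]]
    - [[0, 0, -0.18], [0, 0, 0]]
    - [[0, 0, 0], [0, 0, 0]]

```text
time: 12.45
tool_pos: [488.4, 184.2, 21.8]
tcp_rot: [3.142, -0.0, 2.268]
contact_force: [-0.0, -0.5, -0.6]
grip_width: 34.9
finger_force: 30.0
```

>>> play_rows:
  rows:
    - [[0, 0, 0], [0, 0, 0]]
    - [[0, 0, 0], [0, 0, 0]]
    - [[0, 0, 0.5], [0, 0, 0]]
    - [[0, 0, 1], [0, 0, 0]]
    - [[0.57, -0.5, 1], [0, 0, -0.94]]
    - [[0.57, -0.5, 0], [0, 0, -0.94]]
    - [[0.57, -0.5, 0], [0, 0, -0.94]]
    - [[0.57, -0.5, 0], [0, 0, -0.94]]
    - [[0.57, -0.5, 0], [0, 0, -0.94]]
    - [[0.57, -0.5, 0], [0, 0, -0.94]]
    - [[0.57, -0.5, 0], [0, 0, -0.94]]
    - [[0.57, -0.5, 0], [0, 0, -0.94]]
  hand: 0.2

```text
time: 13.95
tool_pos: [625.6, 64.0, 98.0]
tcp_rot: [3.141, -0.0, 1.215]
contact_force: [0.3, 0.2, -0.5]
grip_width: 55.3
finger_force: 0.0
```

>>> play_rows:
  rows:
    - [[0, 0, 0], [0, 0, 0]]

```text
time: 14.08
tool_pos: [625.9, 63.5, 97.6]
tcp_rot: [3.14, -0.0, 1.218]
contact_force: [0.0, -0.1, -0.0]
grip_width: 55.4
finger_force: 0.0
```

```bash
python3 - <<'E'
from h import *
o,c=wknobs(tag='w4'); print(o['tool_pos'],o['tcp_rot'])
E
```

```text
spot 0.87 [213. 322.] z32: [628.4  68.5  32. ] z58 [630.9  75.5]
spot 0.73 [244. 296.] z32: [602.5  53.   32. ] z58 [608.3  61.9]
spot 0.62 [ 48. 214.] z32: [599. 206.  32.] z58 [605.2 195.9]
pin 0.89 [ 47. 220.] z6: [597.8 214.5   6. ] z32 [603.4 204.6]
pin 0.85 [248. 296.] z6: [595.1  40.6   6. ] z32 [601.   49.9]
pin 0.58 [132. 128.] z6: [493.3 186.4   6. ] z32 [510.5 179.6]
pin 0.55 [206. 325.] z6: [629.8  66.2   6. ] z32 [631.9  72.7]
green [196  26  24  24 443] [ 37.5 207.4] z32 [596.7 215.9] z58 [603.2 204.6]
green [ 567   26   73   52 2621] [ 54.2 601.1] z32 [925.7 119.9] z58 [891.3 120.5]
green [101 128  16  23 287] [138.6 108.7] z32 [489.8 183.7] z58 [509.5 176.4]
green [310 206  25  24 478] [217.6 321.8] z32 [627.2  65.4] z58 [629.8  72.8]
green [287 249  17   4  50] [250.9 295.2] z32 [600.   48.2] z58 [606.1  57.7]
[625.89914873  63.46503906  97.64813354] [ 3.13992205e+00 -4.07940551e-04  1.21773592e+00]
```

>>> play_rows:
  rows:
    - [[0.04, 0.06, -1], [0, 0, 0]]
    - [[0, 0, -0.9], [0, 0, 0]]
    - [[0, 0, -0.43], [0, 0, 0]]
    - [[0, 0, -0.18], [0, 0, 0]]
    - [[0, 0, 0], [0, 0, 0]]

```text
time: 14.85
tool_pos: [626.3, 66.5, 21.9]
tcp_rot: [3.141, -0.0, 1.219]
contact_force: [-0.2, 1.0, 0.3]
grip_width: 55.0
finger_force: 0.0
```

>>> play_rows:
  rows:
    - [[0, 0, 0], [0, 0, 0]]
    - [[0, 0, 0], [0, 0, 0]]
    - [[0, 0, 0], [0, 0, 0]]
    - [[0, 0, 0.4], [0, 0, 0]]
    - [[0.03, 0.7, 0.4], [0, 0, 0]]
    - [[0.03, 0.73, 0], [0, 0, 0]]
    - [[0, 0, -0.4], [0, 0, 0]]
    - [[0, 0, -0.25], [0, 0, 0]]
    - [[0, 0, -0.13], [0, 0, 0]]
    - [[0, 0, 0], [0, 0, 0]]
  hand: -1

```text
time: 16.1
tool_pos: [627.0, 109.1, 22.1]
tcp_rot: [-3.139, 0.0, 1.218]
contact_force: [-3.7, 2.0, 6.9]
grip_width: 34.9
finger_force: 30.0
```

>>> play_rows:
  rows:
    - [[0, 0, 0], [0, 0, 0]]
    - [[0, 0, 0], [0, 0, 0]]
    - [[0, 0, 0.5], [0, 0, 0]]
    - [[0, 0, 1], [0, 0, 0]]
    - [[-0.5, -0.8, 1], [0, 0, 0.5]]
    - [[-0.5, -1, 1], [0, 0, 0.5]]
    - [[-0.5, -1, 1], [0, 0, 0.5]]
    - [[-0.5, -1, 1], [0, 0, 0.5]]
    - [[-0.3, -1, 1], [0, 0, 0.5]]
    - [[0, 0, 0.5], [0, 0, 0]]
    - [[0, 0, 0], [0, 0, 0]]
    - [[0, 0, 0], [0, 0, 0]]
  hand: 0.2

```text
time: 17.6
tool_pos: [558.7, -33.8, 231.1]
tcp_rot: [-3.14, -0.001, 1.569]
contact_force: [-0.3, 0.3, -0.7]
grip_width: 54.9
finger_force: 0.0
```

```bash
python3 - <<'E'
from h import *
o,c=wknobs(tag='w5'); print(o['tool_pos'],o['tcp_rot'])
E
```

```text
spot 0.88 [  4. 264.] z32: [493.6 177.6  32. ] z58 [498.6 166.5]
spot 0.79 [ 64. 381.] z32: [624.4 103.9  32. ] z58 [619.5  98.4]
spot 0.78 [102. 298.] z32: [532.4  59.5  32. ] z58 [534.5  57.4]
spot 0.75 [187. 505.] z32: [792.6 -34.3  32. ] z58 [774.9 -29.3]
spot 0.6 [120. 357.] z32: [597.6  39.1  32. ] z58 [594.7  38.5]
pin 0.85 [ 64. 379.] z6: [627.  108.8   6. ] z32 [622.3 103.3]
pin 0.85 [119. 354.] z6: [596.4  41.2   6. ] z32 [593.8  40.6]
pin 0.81 [  6. 263.] z6: [487.9 186.2   6. ] z32 [492.9 175.3]
pin 0.72 [103. 296.] z6: [528.7  59.8   6. ] z32 [530.9  57.8]
green [253   0  16   7  88] [  2.6 260.4] z32 [489.3 180. ] z58 [494.7 168.8]
green [376  53  16  16 188] [ 60.6 383.5] z32 [627.2 107.7] z58 [622. 102.]
green [ 556   65   48   31 1046] [ 81.2 577.5] z32 [921.2 122.9] z58 [893.8 115.9]
green [289  93  16  16 201] [100.3 296.1] z32 [530.7  61. ] z58 [532.9  58.8]
green [349 111  16  16 199] [118.5 356.8] z32 [597.3  40.9] z58 [594.4  40.2]
[558.66535601 -33.83597715 231.07248045] [-3.14011927e+00 -5.37519027e-04  1.56855088e+00]
```

View pics/w5.png

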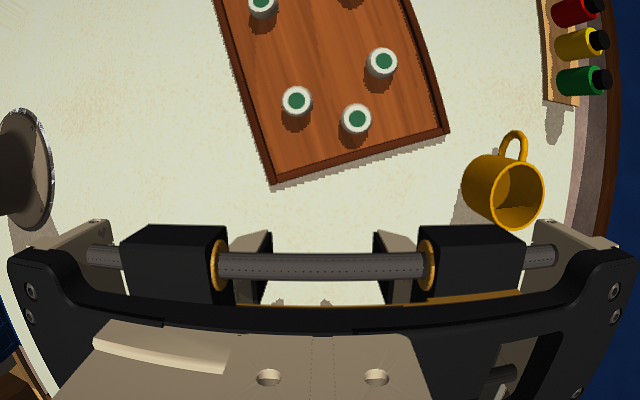

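All five knobs stand upright and well spread. Next I'll move past the stand and timer and look back at them with the wrist camera.

>>> play_rows:
  rows:
    - [[0, -1, 0.3], [0, 0, 0]]
    - [[0, -1, 0.3], [0, 0, 0]]
    - [[0, -1, 0], [0, 0, 0]]
    - [[0, -1, 0], [0, 0, 0]]
    - [[0, -1, 0], [0, 0, 0]]
    - [[0, -1, 0], [0, 0, 0]]
    - [[0, -1, 0], [0, 0, 0]]
    - [[0, -1, 0], [0, 0, 0]]
    - [[0, -1, 0], [0, 0, 0]]
    - [[0, -1, 0], [0, 0, 0]]
    - [[0, -1, 0], [0, 0, 0]]
    - [[0, -1, 0], [0, 0, 0]]

```text
time: 19.25
tool_pos: [559.1, -395.2, 248.9]
tcp_rot: [-3.141, -0.001, 1.568]
contact_force: [-0.1, 0.3, -0.2]
grip_width: 54.9
finger_force: 0.0
```

>>> play_rows:
  rows:
    - [[0, -0.3, 0], [0, 0, 0]]
    - [[0, 0, 0], [0, 0, 0]]

```text
time: 19.5
tool_pos: [559.0, -403.4, 249.2]
tcp_rot: [-3.141, -0.001, 1.568]
contact_force: [-0.1, -0.0, -0.3]
grip_width: 55.0
finger_force: 0.0
```

```bash
cat >> h.py <<'E'
def wthings(tag):
    o=get_obs(); c=capture('wrist'); save(c,tag); print(o['tool_pos'],o['tcp_rot'])
    for q,z in [('start_top',37),('timer',0),('stand',0),('stylus',15),('stylus_tip',15)]:
        for d in pinpoint(q,'wrist')[:2]: print(q,round(d['p'],2),np.round(d['at'],1),np.round(atz(wray(c,d['at'],o),z),1))
    for q,z in [('stylus',135),('stand',60),('timer',45)]:
        for d in trace(q,'wrist')[:1]:
            k=max(cv2.findContours(d['mask'].astype(np.uint8),cv2.RETR_EXTERNAL,cv2.CHAIN_APPROX_NONE)[0],key=len)
            a=cv2.approxPolyDP(cv2.convexHull(k),3,True)[:,0]
            for p in a: print(q,p[::-1],np.round(atz(wray(c,p[::-1],o),z)[:2],1))
    return o,c
E
python3 - <<'E'
from h import *
o,c=wthings('w6')
h=cv2.cvtColor(c['frame'],cv2.COLOR_RGB2HSV)
m=(((h[...,0]<8)|(h[...,0]>172))&(h[...,1]>140)&(h[...,2]>80)).astype(np.uint8)
n,_,s,cen=cv2.connectedComponentsWithStats(m)
for i in range(1,n):
    if s[i,4]>15: print('red',s[i],cen[i],np.round(atz(wray(c,cen[i][::-1],o),37)[:2],1))
E
```

```text
[ 558.95981227 -403.37934428  249.15844125] [-3.14077365e+00 -1.21236730e-03  1.56780138e+00]
start_top 0.64 [ 69.5 228.5] [ 450.4 -266.4   37. ]
timer 0.7 [ 74.8 248.8] [ 466.4 -268.2    0. ]
stand 0.91 [118.7 372.7] [ 623.6 -327.     0. ]
stylus 0.61 [119.7 378.4] [ 628.2 -328.5   15. ]
stylus [114 377] [ 605.3 -326.8]
stylus [107 390] [ 616.3 -320.4]
stylus [110 407] [ 631.2 -322.3]
stylus [118 411] [ 634.8 -329. ]
stylus [128 393] [ 619.1 -338.1]
stylus [128 382] [ 609.6 -338.4]
stand [ 92 414] [ 659.8 -297.2]
stand [146 414] [ 660.9 -357.1]
stand [148 379] [ 621.2 -360.4]
stand [144 355] [ 594.9 -356.4]
stand [ 96 352] [ 591.4 -304.6]
stand [ 91 356] [ 595.7 -299. ]
timer [ 35 281] [ 513.6 -230.6]
timer [ 55 285] [ 518.4 -255.1]
timer [105 280] [ 512.8 -312.8]
timer [100 201] [ 418.6 -301.4]
timer [ 37 208] [ 426.3 -224.8]
red [222  65  10   9  70] [226.74285714  68.87142857] [ 448.2 -265.4]
```

View pics/w6.png

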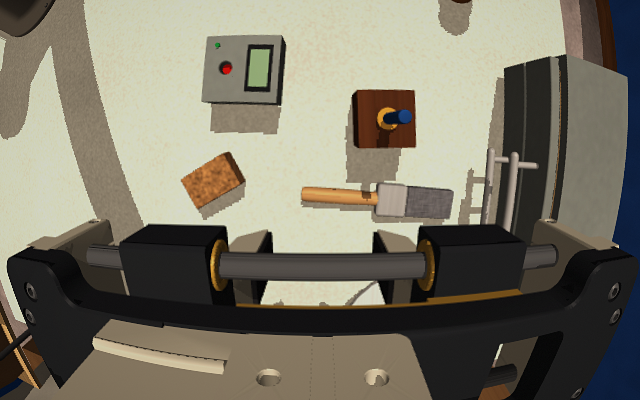

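The timer is at about (245,70) with its red button at (227,69). The stand is at about (385,120) and the stylus top at (404,117). The block is at (213,180) and the brush runs from (305,193) to (450,203).

>>> play_rows:
  rows:
    - [[0.77, 0.84, -0.4], [0, 0, 0]]
    - [[0.77, 0.84, -0.6], [0, 0, 0]]
    - [[0.77, 0.84, -0.6], [0, 0, 0]]
    - [[0, 0, 0], [0, 0, 0]]
    - [[0, 0, 0], [0, 0, 0]]

```text
time: 20.58
tool_pos: [628.1, -328.6, 202.5]
tcp_rot: [3.141, 0.001, 1.568]
contact_force: [-0.4, 0.8, -0.2]
grip_width: 55.2
finger_force: 0.0
```

```bash
python3 - <<'E'
from h import *
o,c=wthings('w7')
E
```

```text
[ 628.11490672 -328.59369393  202.48185216] [3.14127234e+00 7.62878068e-04 1.56816772e+00]
start_top 0.57 [134.  156.3] [ 447.8 -263.1   37. ]
timer 0.85 [132.8 184.3] [ 465.8 -264.5    0. ]
stand 0.72 [181.1 323.5] [ 630.4 -325.     0. ]
stylus 0.69 [185.9 322.7] [ 629.5 -327.7   15. ]
stylus [182 327] [ 632.2 -301.5]
stylus [189 335] [ 637.8 -306.4]
stylus [221 331] [ 635.1 -329.8]
stylus [226 323] [ 629.4 -333.5]
stylus [221 315] [ 623.7 -329.7]
stylus [194 310] [ 620.4 -310. ]
stylus [185 315] [ 623.9 -303.6]
stand [156 351] [ 655.7 -290.6]
stand [163 356] [ 660.4 -297.1]
stand [224 357] [ 662.8 -356.7]
stand [227 293] [ 600.3 -359.6]
stand [162 289] [ 598.1 -296. ]
stand [156 300] [ 608.4 -290.5]
timer [101 220] [ 527.7 -234.6]
timer [170 216] [ 520.7 -304.3]
timer [175 206] [ 509.2 -309.2]
timer [171 135] [ 420. -302.]
timer [101 135] [ 425.3 -224.2]
```

View pics/w7.png

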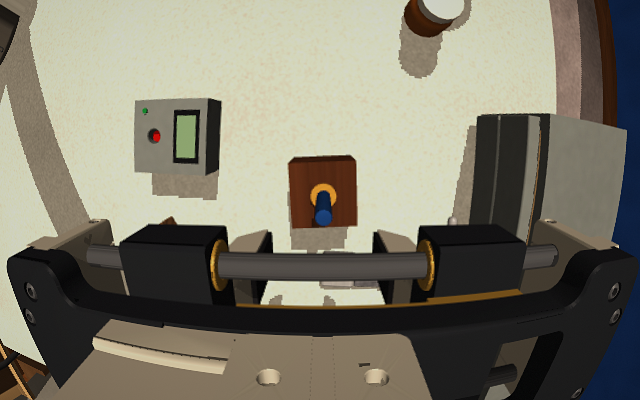

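The stylus top is at (323,218), upright in the stand and centred between the fingers. I'll grasp it now.

>>> play_rows:
  rows:
    - [[0.05, 0.05, -1], [0, 0, 0]]
    - [[0, 0, -1], [0, 0, 0]]
    - [[0, 0, -0.8], [0, 0, 0]]
    - [[0, 0, -0.38], [0, 0, 0]]
    - [[0, 0, 0], [0, 0, 0]]
    - [[0, 0, 0], [0, 0, 0]]

```text
time: 21.78
tool_pos: [630.3, -327.1, 108.0]
tcp_rot: [3.14, 0.001, 1.568]
contact_force: [-0.6, 0.8, 0.1]
grip_width: 55.6
finger_force: 0.0
```

>>> play_rows:
  rows:
    - [[0, 0, 0], [0, 0, 0]]
    - [[0, 0, 0], [0, 0, 0]]
    - [[0, 0, 0], [0, 0, 0]]
    - [[0, 0, 0], [0, 0, 0]]
    - [[0, 0, 0], [0, 0, 0]]
  hand: -1

```text
time: 22.4
tool_pos: [629.7, -326.7, 106.6]
tcp_rot: [-3.142, -0.0, 1.568]
contact_force: [-1.7, -1.1, -0.3]
grip_width: 12.6
finger_force: 30.0
```

>>> play_rows:
  rows:
    - [[0, 0, 0.5], [0, 0, 0]]
    - [[0, 0, 1], [0, 0, 0]]
    - [[0, 0, 1], [0, 0, 0]]
    - [[-1, 0, 0], [0, 0, 0]]
    - [[-1, 0, 0], [0, 0, 0]]
    - [[-1, 0, 0], [0, 0, 0]]
    - [[-1, 0, 0], [0, 0, 0]]
    - [[-1, 0, 0], [0, 0, 0]]
    - [[-1, 0, 0], [0, 0, 0]]
    - [[0, 0, 0], [0, 0, 0]]
    - [[0, 0, 0], [0, 0, 0]]

```text
time: 23.78
tool_pos: [450.5, -327.1, 182.6]
tcp_rot: [3.14, 0.001, 1.568]
contact_force: [0.3, -0.6, -0.6]
grip_width: 12.1
finger_force: 30.0
```

```bash
python3 - <<'E'
from h import *
o,c=wthings('w8')
h=cv2.cvtColor(c['frame'],cv2.COLOR_RGB2HSV)
m=(((h[...,0]<8)|(h[...,0]>172))&(h[...,1]>140)&(h[...,2]>80)).astype(np.uint8)
n,_,s,cen=cv2.connectedComponentsWithStats(m)
for i in range(1,n):
    if s[i,4]>15: print('red',s[i],cen[i],np.round(atz(wray(c,cen[i][::-1],o),37)[:2],1))
E
```

```text
[ 450.50979109 -327.08020754  182.6038924 ] [3.13985156e+00 1.23765286e-03 1.56780781e+00]
start_top 0.67 [130.6 318.9] [ 448.6 -265.7   37. ]
timer 0.83 [130.5 336.3] [ 466.5 -266.1    0. ]
timer 0.4 [265.3 463.6] [ 629.3 -425.5    0. ]
stand 0.81 [190. 473.] [ 628. -329.    0.]
stylus 0.7 [187.7 471.1] [ 617.1 -323.3   15. ]
stylus 0.6 [211.1 317.5] [ 446.6 -349.1   15. ]
stylus_tip 0.59 [213.2 327.1] [ 456.6 -351.4   15. ]
stylus_tip 0.32 [132.3 315.7] [ 445.2 -267.7   15. ]
stylus [210 324] [ 452.5 -314.6]
stylus [222 338] [ 461.5 -322.7]
stylus [252 333] [ 458.5 -343.8]
stylus [253 314] [ 445.8 -344.5]
stylus [224 305] [ 440.1 -324. ]
stand [169 525] [ 657. -294.]
stand [229 519] [ 660.  -357.9]
stand [233 471] [ 599.1 -360.1]
stand [218 450] [ 573.5 -344.1]
stand [162 452] [ 570.5 -290.5]
stand [161 491] [ 613.2 -287.9]
timer [ 86 294] [ 426.5 -224.6]
timer [ 94 390] [ 513.3 -230.8]
timer [177 381] [ 506.3 -308. ]
timer [170 286] [ 418.3 -301.4]
red [312 124  14  13 135] [318.31851852 129.8       ] [ 448.1 -264.9]
```

View pics/w8.png

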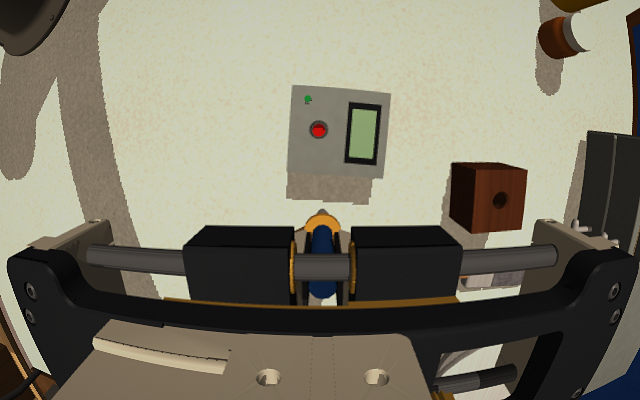

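```bash
python3 - <<'E'
from h import *
o=get_obs();c=capture('wrist')
g=c['frame'][195:245,290:355]; cv2.imwrite('pics/tip.png',cv2.resize(g[:,:,::-1],None,fx=8,fy=8,interpolation=cv2.INTER_NEAREST))
for at in [(208,322),(211,322)]: print(atz(wray(c,at,o),90))
print('hole',atz(wray(c,(200,500),o),60))
E
```

```text
[ 450.45297641 -324.4822726    90.        ]
[ 450.44846671 -326.93123905   90.        ]
hole [ 627.00765078 -325.21548188   60.        ]
```

View pics/tip.png

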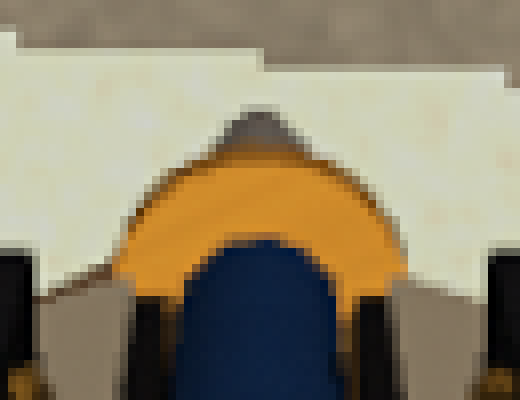

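>>> play_rows:
  rows:
    - [[-0.04, 1, 0], [0, 0, 0]]
    - [[-0.03, 1, 0], [0, 0, 0]]
    - [[0, 0.08, -0.4], [0, 0, 0]]
    - [[0, 0, -0.7], [0, 0, 0]]
    - [[0, 0, -0.4], [0, 0, 0]]
    - [[0, 0, -0.17], [0, 0, 0]]
    - [[0, 0, 0], [0, 0, 0]]
    - [[0, 0, 0], [0, 0, 0]]

```text
time: 25.28
tool_pos: [447.9, -264.7, 132.0]
tcp_rot: [3.141, 0.001, 1.568]
contact_force: [0.1, 0.2, 0.2]
grip_width: 12.6
finger_force: 30.0
```

>>> play_rows:
  rows:
    - [[0, 0, -0.08], [0, 0, 0]]
    - [[0, 0, -0.06], [0, 0, 0]]
    - [[0, 0, -0.06], [0, 0, 0]]
    - [[0, 0, 0], [0, 0, 0]]

```text
time: 25.78
tool_pos: [447.8, -264.4, 125.8]
tcp_rot: [3.141, 0.0, 1.568]
contact_force: [-0.6, 0.5, 3.6]
grip_width: 12.6
finger_force: 30.0
```

>>> play_rows:
  rows:
    - [[0, 0, -0.06], [0, 0, 0]]
    - [[0, 0, -0.05], [0, 0, 0]]
    - [[0, 0, 0], [0, 0, 0]]
    - [[0, 0, 0], [0, 0, 0]]

```text
time: 26.28
tool_pos: [448.0, -264.6, 123.1]
tcp_rot: [3.14, 0.001, 1.568]
contact_force: [-0.8, 1.0, 9.6]
grip_width: 12.4
finger_force: 30.0
```

>>> play_rows:
  rows:
    - [[0, 0, 0.4], [0, 0, 0]]
    - [[0, 0, 0.8], [0, 0, 0]]
    - [[0, 0, 0.8], [0, 0, 0]]
    - [[0.97, -0.35, 0], [0, 0, 0]]
    - [[1, -0.35, 0], [0, 0, 0]]
    - [[1, -0.35, 0], [0, 0, 0]]
    - [[1, -0.35, 0], [0, 0, 0]]
    - [[1, -0.34, 0], [0, 0, 0]]
    - [[1, -0.34, 0], [0, 0, 0]]
    - [[0.08, 0, 0], [0, 0, 0]]
    - [[0, 0, 0], [0, 0, 0]]
    - [[0, 0, 0], [0, 0, 0]]

```text
time: 27.78
tool_pos: [628.3, -326.4, 182.5]
tcp_rot: [-3.141, -0.0, 1.568]
contact_force: [0.0, 0.4, -0.3]
grip_width: 12.6
finger_force: 30.0
```

```bash
python3 - <<'E'
from h import *
o=get_obs();c=capture('wrist'); print(o['tool_pos'],o['tcp_rot'])
g=c['frame'][150:250,260:380]; cv2.imwrite('pics/tip2.png',cv2.resize(g[:,:,::-1],None,fx=6,fy=6,interpolation=cv2.INTER_NEAREST))
save(c,'w9')
E
```

```text
[ 628.34132173 -326.42603874  182.46727839] [-3.14107023e+00 -3.19605480e-04  1.56781398e+00]
```

View pics/tip2.png

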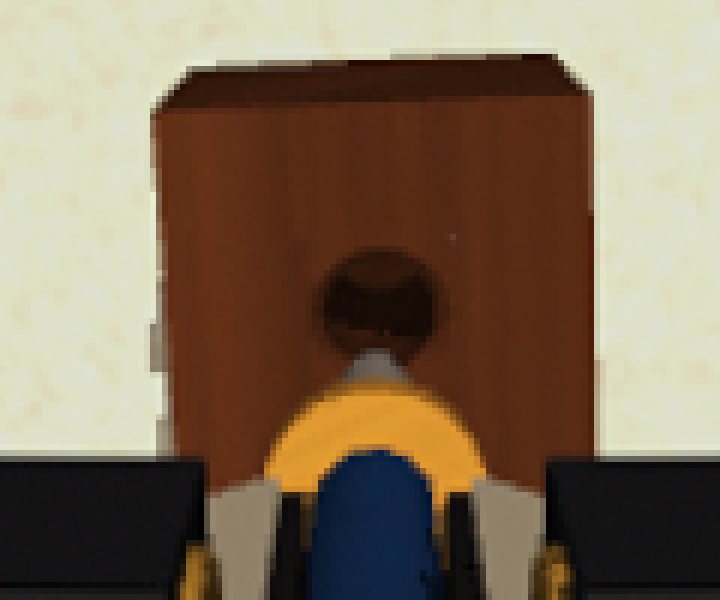

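The picture shows the hole centred at (323.3,200.8) and the tip's far edge at (322.8,207.8), so they are nearly aligned. I'll work out the remaining offset.

```bash
python3 - <<'E'
from h import *
o=get_obs();c=capture('wrist'); print(o['tool_pos'])
print(atz(wray(c,(207.8,322.8),o),90.5),atz(wray(c,(200.8,323.3),o),60))
E
```

```text
[ 628.43885056 -326.53588047  182.63853916]
[ 629.62801328 -324.485563     90.5       ] [ 630.13605231 -326.27141364   60.        ]
```

>>> play_rows:
  rows:
    - [[0.03, 0.02, -0.6], [0, 0, 0]]
    - [[0, 0, -0.4], [0, 0, 0]]
    - [[0, 0, -0.3], [0, 0, 0]]
    - [[0, 0, -0.2], [0, 0, 0]]
    - [[0, 0, -0.2], [0, 0, 0]]
    - [[0, 0, 0], [0, 0, 0]]

```text
time: 28.62
tool_pos: [629.9, -326.0, 130.8]
tcp_rot: [-3.141, -0.0, 1.568]
contact_force: [0.3, -0.2, -0.7]
grip_width: 12.8
finger_force: 30.0
```

>>> play_rows:
  rows:
    - [[0, 0, -0.3], [0, 0, 0]]
    - [[0, 0, -0.3], [0, 0, 0]]
    - [[0, 0, -0.12], [0, 0, 0]]
    - [[0, 0, -0.05], [0, 0, 0]]
    - [[0, 0, 0], [0, 0, 0]]
    - [[0, 0, 0], [0, 0, 0]]

```text
time: 29.38
tool_pos: [630.2, -326.2, 108.5]
tcp_rot: [3.141, 0.0, 1.568]
contact_force: [-0.3, -0.1, 0.1]
grip_width: 12.4
finger_force: 30.0
```

>>> play_rows:
  rows:
    - [[0, 0, -0.04], [0, 0, 0]]
    - [[0, 0, -0.03], [0, 0, 0]]
    - [[0, 0, 0], [0, 0, 0]]
    - [[0, 0, 0], [0, 0, 0]]

```text
time: 29.88
tool_pos: [630.1, -326.1, 106.5]
tcp_rot: [3.141, 0.0, 1.568]
contact_force: [-0.8, 0.7, 3.3]
grip_width: 12.4
finger_force: 30.0
```

Seated: the contact force is 3.3 N. I'll release it and move up.

>>> play_rows:
  rows:
    - [[0, 0, 0], [0, 0, 0]]
    - [[0, 0, 0], [0, 0, 0]]
    - [[0, 0, 0], [0, 0, 0]]
    - [[0, 0, 0.5], [0, 0, 0]]
    - [[0, 0, 1], [0, 0, 0]]
    - [[0, 0, 1], [0, 0, 0]]
    - [[0, 0, 1], [0, 0, 0]]
    - [[0, -0.8, 0], [0, 0, 0]]
    - [[0, -0.5, 0], [0, 0, 0]]
    - [[0, 0, 0], [0, 0, 0]]
    - [[0, 0, 0], [0, 0, 0]]
  hand: 0.2

```text
time: 31.25
tool_pos: [629.9, -364.5, 210.5]
tcp_rot: [-3.141, -0.001, 1.568]
contact_force: [0.2, -0.0, 0.3]
grip_width: 55.0
finger_force: 0.0
```

```bash
python3 - <<'E'
from h import *
o,c=wthings('w10'); s=capture('side')
a=c['frame'][60:260,220:440]; b=s['frame'][140:340,230:430]
cv2.imwrite('pics/fin.png',cv2.resize(np.hstack([a,b])[:,:,::-1],(798,380)))
E
```

```text
[ 629.90331008 -364.53590804  210.49839272] [-3.14082206e+00 -1.04651191e-03  1.56802306e+00]
start_top 0.4 [103.4 157.6] [ 447.5 -264.2   37. ]
timer 0.61 [104.4 188.1] [ 469.7 -265.8    0. ]
stand 0.9 [149.3 319. ] [ 627. -325.    0.]
stylus 0.56 [153.1 322.8] [ 631.3 -328.2   15. ]
stylus [144 324] [ 631.9 -311.5]
stylus [151 334] [ 639.  -316.4]
stylus [159 335] [ 639.7 -322.1]
stylus [171 329] [ 635.5 -330.8]
stylus [173 319] [ 628.3 -332.2]
stylus [157 310] [ 622.  -320.7]
stylus [147 314] [ 624.9 -313.6]
stand [123 353] [ 659.7 -295.5]
stand [188 355] [ 662.4 -358.2]
stand [190 291] [ 600.2 -360.1]
stand [126 287] [ 597.4 -298.1]
timer [ 72 222] [ 528.7 -239. ]
timer [139 218] [ 523.3 -308.7]
timer [138 134] [ 418.  -300.8]
timer [ 70 138] [ 425.1 -223.3]
timer [ 65 205] [ 509.6 -229.5]
```

View pics/fin.png

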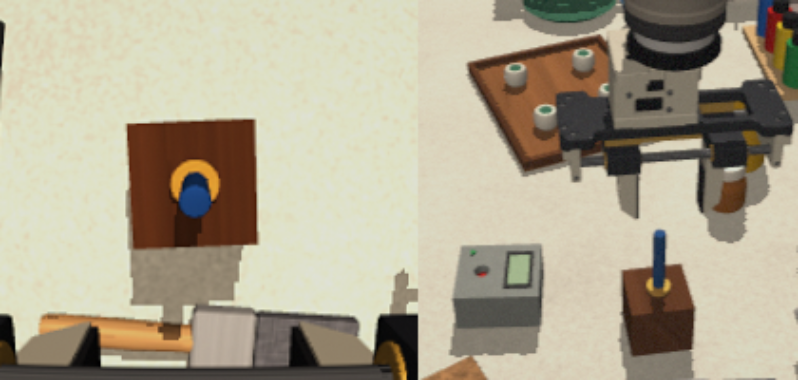

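The stylus stands upright with its collar on the block, and the knobs stand spread over the tray. I'll hand the job in.

```bash
python3 -c "
from plant import bot
print(bot.close_job())"
```

```text
the job is handed in; nothing more can be done
None
```

The job is handed in; no verdict came back. All five knobs stand spread over the tray, the start button was pressed fully down with the stylus tip (9.6 N), and the stylus is back upright and fully home in its stand.

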